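# Load a new roll on the label dispenser

### The job

The label dispenser is empty: take its axle out by the black handle, push the axle through the hole of the roll of labels standing in the clear bin until the roll sits fully home against the axle's flange, and lift the roll out on it. Then lay the axle with the roll back in the dispenser's two slots and let go. Do not force the axle: feel for the hole and seat things gently, and leave the jar and the cartons where they are.

Things in the scene. Friction and masses are not known exactly. Their poses are not given: they have to be found in the camera images.
- axle: Loose axle, 161 mm long, 150 g; lies level in the dispenser's slots at the start. Origin on its axis, at the flange face the roll sits against; x runs along the axis towards the tip, z up at the start. Along x: handle -79 to -19 mm; rod 22 mm in diameter; black flange, 44 mm in diameter, -5 to 0; aluminium rod, 22 mm in diameter, to the blunt tip at +82 (bevel only 1 mm).
- axle_grip (a point): Middle of the axle's black handle, at x = -49 mm of the axle: the handle is 60 mm long, flat-sided, 20 mm wide across the two upright flats (the axle's y) and 26 mm high.
- roll: New roll of white labels, 84 mm in diameter, 54 mm wide, 170 to 270 g, standing on its rim in the bin. Origin at the middle of its outside; x is its axis, the way the axle goes in; entry face at x = -27 mm. It can slide up to 4 mm along x, to the bin's back, and 2 mm sideways. Fully home on the axle, it touches the flange and its origin is at axle x = +27 mm.
- roll_mouth (a point): Middle of the roll's entry face (x = -27 mm). The hole, in a cardboard tube, is 26 mm wide and runs right through parallel to x, but the roll is unevenly wound: the hole's middle lies 5 mm off this point, up, down, to a side or between, differently each time, and no pose shows it. An axle sent to this point meets the tube's end: find the hole by touch. Over 30 N spoils the tube.
- bin: Clear bin fixed to the counter, 94 (x) by 70 mm (y). Origin at the underside; floor 3 mm thick. Its open front, where the axle comes in, faces the bin's +y and has a lip 15 mm high; side walls 55 mm high. The back (inside at y = -30 mm, 62 mm high) bears the push on the roll; its notch, 44 mm wide, open upward from 20 mm height, lets the axle through. The roll's x is the bin's -y.
- dispenser: Grey label dispenser fixed to the counter, base 150 by 90 mm, peel edge at the front (-x). Origin at the underside. Two side plates 4 mm thick, square to y, middles at y = +39 and -39 mm. Each has a slot open upward, 24 mm wide, centred on x = 0, floor at 54 mm, straight to 80 mm, flared to 44 mm at 93 mm. The axle lies in both along y, handle outside the +y plate.
- dispenser_seat (a point): Where the axle's origin lies when the axle is seated in both slots: x 0, y +27, z +65 mm of the dispenser. The axle's x then points along the dispenser's -y, level. The flange is inside the +y plate, with 5 mm of play along y either way.
- jar: White tablet jar, 56 mm in diameter, 85 mm high; origin at its underside. A bystander.
- carton_a: White and blue medicine carton 45 by 100 by 55 mm high; origin at its underside. A bystander.
- carton_b: White and green medicine carton 60 by 75 by 40 mm high; origin at its underside. A bystander.
Not all that is in view belongs to the job. Of the things like the dispenser, leave any that is yellow; of the rest the larger one is meant. Of the things like the axle, leave any that is orange; of the rest the smaller one is meant.

How it is judged (in metres and radians):
On the way, in this order (a step that is already met when the one before it is completed fails the run):
1. the roll is threaded on the axle and fully home against the flange (x of roll in the frame of axle between 0.024 and 0.0305 m and y of roll in the frame of axle between -0.01 and 0.01 m and z of roll in the frame of axle between -0.01 and 0.01 m), for 0.2 s.
2. the roll is lifted on the axle (all of step 1 and height (world z) of roll above 0.085 m), for 0.1 s.
At the end, for the whole second after the job is handed in: The axle lies at rest in both slots of the dispenser, handle on the +y side (origin within 3 mm of its seat in height, 4 mm in x, 7 mm along y, axis within 0.05 rad), and carries the roll, at rest and home on the flange to 3 mm; the gripper has let go (all of step 1 and z of axle in the frame of dispenser between 0.062 and 0.068 m and x of axle in the frame of dispenser between -0.004 and 0.004 m and y of axle in the frame of dispenser between 0.02 and 0.034 m and angle between the x axis of axle and the y axis of dispenser, either way round below 0.05 rad and linear speed of each of axle, roll below 0.02 m/s); the robot touches nothing.
It fails at once if the axle and the roll were forced together (over 30 N) (contact force between axle and roll above 30 N).
It fails at once if the axle was forced or dropped into the dispenser (over 40 N) (contact force between axle and dispenser above 40 N).
It fails at once if a bystander was moved by more than 15 mm (distance of any of jar, carton_a, carton_b from where it was at the start of the episode above 0.015 m).
It also fails if it takes over 69 s, if anything falls off the work surface, if the arm or the gripper's body presses on something with over 40 N, if the wrist force passes 120 N, or if a joint passes its speed limit or range.

### The arm

A 6-joint arm with a two-finger parallel gripper is mounted at the origin on the work surface. World frame = base frame: x ahead of the robot, y to its left, z up, the work surface at z = 0. Lengths are in m, angles in degrees, forces in N, time in s.
With the tool pointing down it reaches from about 0.25 to 0.725 m from the base axis. Payload 9.7 kg.
Tool frame: the origin (TCP) lies midway between the tips of the shut fingers; the grasp point (between the pads) lies 19 mm behind it; z points along the fingers, y is the line along which they close (so a half turn about z gives the same grasp; the last joint's range is limited). The gripper opens to 85 mm and grips with 20 to 120 N. Pads are 22 mm wide; open, the fingers measure 114 mm over their backs; the gripper's body (76 mm by 85 mm) begins 54 mm behind the grasp point. The pads swing forward as they close: fully open they stand 13 mm farther back than shut.
Start: joints at [-68.526, 4.979, 10.078, 95.1, 0, 90], TCP at [0.201, -0.512, 0.231] pointing down, gripper open.
Joint ranges: [-179.16, 179.16], [-48.56, 103.87], [-65.8, 70.77], [-126.05, 130.52], [-82.76, 87.17], [-180, 180]. Speed limits (degrees/s): [127.2, 127.2, 147.25, 180, 180, 180].

### API

Orientations are given as [roll, pitch, yaw] about the fixed x, y, z axes, in that order (R = Rz(yaw) Ry(pitch) Rx(roll)).
In Python, from cell import manip, viewer gives the robot as it stands.
- The arm moves only by the tool jog_arm, never from a script. Its argument "rows" is a list that holds one entry, the list of rows, each a list of 7 numbers: the shift along the world's x, y, z in mm, then the turn, a rotation vector about the world's x, y, z in rad, then the closure, from -1 (fully open) to 1 (shut), so that 0 is half open. In form: [[[x, y, z, rx, ry, rz, jaw], ...]]. A call has 1 to 5 rows; each row is the pose to reach, as a shift and turn from the pose commanded when the call began; what a row does not reach only later rows make up. A row lasts 1/12 s, in which the tool goes at most 41.7 mm and 7.16 degrees, less where a joint would pass 70% of its speed; a pose out of reach is approached as far as the arm can. A call with a gripper value outside its range is refused whole. The fingers move at their own pace and stop on an object; "squeeze" is the grip in N (left out, the last holds). Time passes only in rows, so rows that repeat a pose let the fingers close. It gives the time, the measured TCP pose, the force, the opening and the grip force at its end, in the units of the state.
- manip.get_obs(): the state, without advancing time (a new reading comes with each control period).
- viewer.get_image(name): name is "side" or "top"; returns (picture, depth): 420x560x3 uint8, red, green, blue; 420x560 float32, m along the optical axis (not along the pixel's ray), 0 where there is no reading.
- viewer.calibration(name): a dict with "camera_matrix" (3x3 intrinsics, pixels), "k1" (the pictures are not rectified: a ray, as slopes to the right and down, at radius r is drawn at 1 + k1 r^2 times it, then the intrinsics apply), "rvec" (rotation vector, rad) and "tvec" (3), from world to camera coordinates, as OpenCV has them. Camera axes: x right, y down, z forward; pixel columns grow to the right and rows downward; lengths in m; the calibration is good to about 2 mm. A picture is of the moment at which its call begins. calibration takes no time and is no camera call.
- manip.sign_off(): hands the job in; it is judged then, once.
The state is a dict: "time": time; "joint_pos": joint angles; "joint_velocities": joint speeds; "tau": joint torques, N m; "tcp_pos": TCP position; "tcp_rot": TCP orientation; "contact_force": force on the tool from outside, world axes, zero at the start; "ft_torque": the same for the moment, N m; "gripper_width": finger opening in m; "grip_force": force on a finger pad.
Only numpy, scipy, OpenCV 4.12 (cv2) and the standard library are available. Lean on these libraries where they do the work, as an engineer would, in place of code of your own. Each camera call takes 0.05 s, during which the arm holds its last target. There are 200 camera calls.

## Working session

There is one attempt and no reset: what is moved stays moved. The work goes in short steps, Python scripts to look and compute and a tool call to move; the robot and the scene stay as the last step left them, time stands still between calls to the robot, and variables do not carry over. Pictures are saved under pics/ and viewed, at most 10 in all, crops included, and the job is handed in when it is done.

Besides the shell and the picture viewer there is one more tool, called after ">>>" by a JSON object that holds its "api" and its "payload". jog_arm: Moves the arm, as the interface text tells. Its arguments: {"type":"object","properties":{"rows":{"type":"array"},"squeeze":{"type":"number"}},"required":["rows"]}

```bash
mkdir -p pics; ls; python3 - <<'E'
from cell import manip, viewer
import cv2,numpy as np
for n in("top","side"):
    im,d=viewer.get_image(n); cv2.imwrite(f"pics/{n}0.png",im[:,:,::-1]); np.savez(f"{n}0.npz",im=im,d=d)
    print(n,viewer.calibration(n))
print(manip.get_obs())
E
```

```text
pics
top {'camera_matrix': array([[471.60184742,   0.        , 284.14931043],
       [  0.        , 471.60184742, 218.45428726],
       [  0.        ,   0.        ,   1.        ]]), 'k1': -0.07395066752407989, 'rvec': array([ 2.18322721, -2.17060573,  0.10202436]), 'tvec': array([-0.09609426,  0.52739109,  1.21748009])}
side {'camera_matrix': array([[421.58039346,   0.        , 278.93242532],
       [  0.        , 421.58039346, 209.22420267],
       [  0.        ,   0.        ,   1.        ]]), 'k1': -0.025892164518756353, 'rvec': array([ 0.26275857, -2.68342109,  1.40854252]), 'tvec': array([0.51893768, 0.17509499, 0.82154511])}
{'time': 0.1, 'joint_pos': array([-6.85245709e+01,  5.00673445e+00,  1.00387719e+01,  9.50982686e+01,
        3.46150082e-04,  9.00011936e+01]), 'joint_velocities': array([-0.01966048, -0.07933148,  0.13575084,  0.00729789, -0.00180282,
        0.11080935]), 'tau': array([-4.81982488e-05, -5.21565270e+01,  4.65652013e+01,  1.61244784e-02,
        1.11723587e-04,  2.73942891e-05]), 'tcp_pos': array([ 0.20128498, -0.51163032,  0.23066362]), 'tcp_rot': array([-1.79933769e+02, -3.44770152e-04,  2.14742351e+01]), 'contact_force': array([ 0.28399347, -0.52922889,  0.10296444]), 'ft_torque': array([-0.02051652,  0.04944031,  0.00022161]), 'grip_force': 0.0, 'gripper_width': 0.08546092364821432}
```

View pics/top0.png

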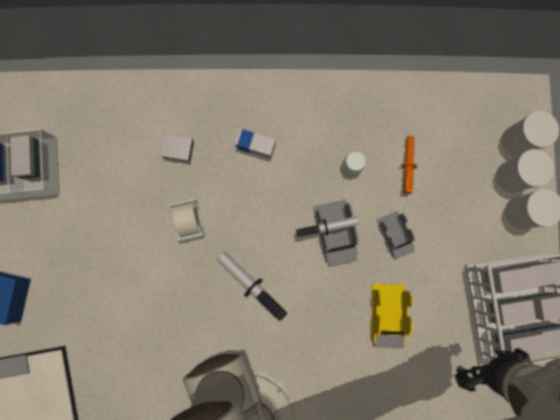

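View pics/side0.png

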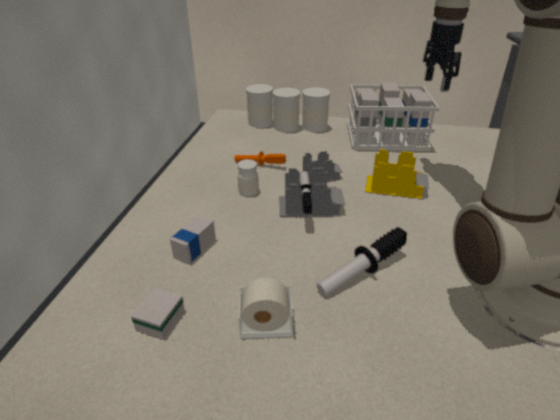

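```bash
cat >h.py <<'E'
import numpy as np,cv2
from cell import manip,viewer
def cal(n):
    c=viewer.calibration(n);K=c["camera_matrix"];R=cv2.Rodrigues(c["rvec"])[0];t=c["tvec"]
    return K,np.array([c["k1"],0,0,0.]),R,t,c["rvec"]
def ray(n,uv):
    K,D,R,t,_=cal(n);p=cv2.undistortPoints(np.float64(uv).reshape(-1,1,2),K,D)[:,0]
    return -R.T@t,np.c_[p,np.ones(len(p))]@R
def onz(n,uv,z):
    o,d=ray(n,uv);return o+d*((z-o[2])/d[:,2])[:,None]
def dep(n,uv,d):
    o,r=ray(n,uv);uv=np.int64(np.round(uv)).reshape(-1,2);return o+r*d[uv[:,1],uv[:,0]][:,None]
def proj(n,P):
    K,D,R,t,rv=cal(n);return cv2.projectPoints(np.float64(P).reshape(-1,1,3),rv,t,K,D)[0][:,0]
def get(n,s=None):
    im,d=viewer.get_image(n)
    return im,d
E
python3 - <<'E'
from h import *
T=np.load("top0.npz");S=np.load("side0.npz")
a=cv2.resize(T["im"][190:275,150:380],None,fx=3.4,fy=3.4,interpolation=cv2.INTER_CUBIC)
b=cv2.resize(S["im"][265:345,225:305],None,fx=3.7,fy=3.7,interpolation=cv2.INTER_CUBIC)
c=cv2.resize(S["im"][145:225,270:350],None,fx=3.7,fy=3.7,interpolation=cv2.INTER_CUBIC)
print(a.shape,b.shape)
M=np.zeros((600,800,3),np.uint8);M[:289,:782]=a;M[295:591,:296]=b;M[295:591,310:606]=c
cv2.imwrite("pics/crop1.png",M[:,:,::-1])
for n in("top","side"):print(n,ray(n,[[280,210]]))
E
```

```text
(289, 782, 3) (296, 296, 3)
top (array([ 0.41614595, -0.0890127 ,  1.26037   ]), array([[ 0.1078553 ,  0.00566501, -0.99435102]]))
side (array([0.38959124, 0.66758353, 0.61436295]), array([[ 0.16482018, -0.80576506, -0.56884689]]))
```

View pics/crop1.png

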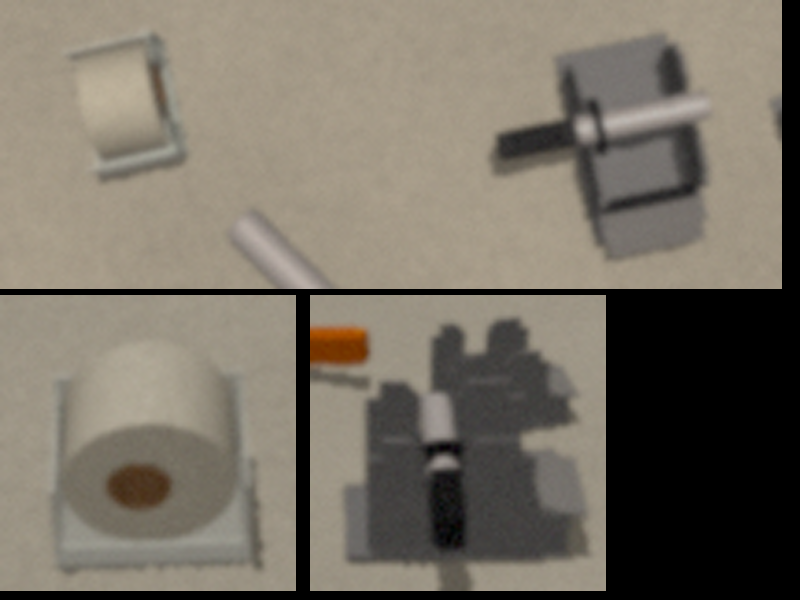

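Side crop: the bin's low lip faces the side camera (+y), and the brown hole, crop (138,485), lies left (+x) of the face's middle at about (150,482). In the top crop the axle lies in the larger grey dispenser with its handle towards +y, its end at crop (500,145).

```bash
cat >m.py <<'E'
from h import *
T=np.load("top0.npz");S=np.load("side0.npz")
im,d=T["im"].astype(int),T["d"]
# axle handle: dark in region
g=im.sum(2)
def comp(mask,near):
    n,l,s,c=cv2.connectedComponentsWithStats(mask.astype(np.uint8))
    k=min(range(1,n),key=lambda k:np.hypot(*(c[k]-near))+(1e3 if s[k,4]<15 else 0));return l==k
V,U=np.mgrid[:420,:560]
R=(U>292)&(U<322)&(V>220)&(V<242)
h=comp((g<150)&R,(307,231));uv=np.argwhere(h)[:,::-1]
P=dep("top",uv,d);print("handle n",len(uv),"depth z",np.percentile(P[:,2],[10,50,90]))
P=onz("top",uv,.078);c=P.mean(0);u=np.linalg.svd(P-c)[2][0]; s=(P-c)@u
print("handle c",c,"dir",u,"ext",s.min(),s.max(),"yaw",np.degrees(np.arctan2(u[1],u[0])))
# rod: bright in region
R=(U>318)&(U<362)&(V>212)&(V<240)
r=comp((g>400)&R&((im.max(2)-im.min(2))<30),(345,224));uv=np.argwhere(r)[:,::-1]
P=onz("top",uv,.07);c2=P.mean(0);u2=np.linalg.svd(P-c2)[2][0];s2=(P-c2)@u2
print("rod n",len(uv),"c",c2,"dir",u2,s2.min(),s2.max(), "yaw c-c2",np.degrees(np.arctan2(*(c2-c)[[1,0]])))
# roll depth
si=S["im"].astype(int);sd=S["d"]
box=(U>230)&(U<300)&(V>270)&(V<335)
uv=np.argwhere(box)[:,::-1];P=dep("side",uv,sd);k=(P[:,2]>.02)&(P[:,2]<.12)
P=P[k];uv=uv[k];print("side pts",len(P),P.min(0),P.max(0))
top=P[P[:,2]>.075];print("roll top",np.percentile(P[:,2],99),top.mean(0),np.percentile(top[:,1],[2,98]))
hole=box&(si[:,:,0]-si[:,:,2]>45);hc=np.argwhere(comp(hole,(263,316)))[:,::-1]
print("hole",len(hc),hc.mean(0),hc.min(0),hc.max(0))
np.save("hole.npy",hc)
# bin in top view
P=dep("top",np.argwhere((U>165)&(U<210)&(V>195)&(V<245))[:,::-1],d);q=P[P[:,2]>.05]
print("top roll/bin pts",len(q),cv2.minAreaRect((q[:,:2]*1000).astype(np.float32)))
for y in (196,204,212,220,228,236,244):
  print(y,[int(x) for x in g[y,168:208:2]],)
E
python3 m.py
```

```text
handle n 110 depth z [0.07602014 0.07868094 0.08229249]
handle c [ 0.49208082 -0.15209555  0.078     ] dir [ 2.05618335e-01 -9.78632260e-01 -4.24368889e-28] ext -0.025880739770058343 0.023992157401666915 yaw -78.13430183468797
rod n 304 c [ 0.51170977 -0.25730738  0.07      ] dir [ 1.12717549e-03 -9.99999365e-01 -7.12036617e-27] -0.05324468373873257 0.030931287974049235 yaw c-c2 -79.4320463650303
side pts 2291 [0.46832113 0.11915114 0.02020713] [0.57496046 0.20717547 0.08857127]
roll top 0.0874603323189698 [0.52229978 0.16346261 0.08248732] [0.13263611 0.18906373]
hole 38 [263.36842105 316.15789474] [260 312] [269 321]
top roll/bin pts 856 ((501.09844970703125, 56.79869079589844), (318.0045166015625, 113.06929016113281), 79.347412109375)
196 [437, 452, 449, 450, 453, 442, 444, 448, 452, 452, 445, 444, 450, 451, 451, 451, 453, 458, 458, 455]
204 [462, 463, 461, 443, 412, 388, 365, 364, 376, 386, 388, 408, 390, 378, 369, 405, 459, 454, 456, 452]
212 [447, 451, 470, 496, 494, 497, 494, 502, 497, 505, 504, 512, 482, 314, 258, 420, 437, 463, 461, 455]
220 [450, 455, 466, 505, 511, 523, 519, 513, 504, 507, 506, 499, 499, 453, 300, 284, 428, 424, 452, 463]
228 [453, 447, 454, 438, 454, 450, 442, 445, 438, 433, 427, 422, 423, 413, 391, 382, 337, 369, 420, 449]
236 [454, 444, 442, 447, 456, 459, 361, 344, 374, 414, 442, 452, 453, 435, 405, 379, 343, 318, 352, 434]
244 [447, 444, 452, 450, 456, 440, 421, 436, 444, 439, 448, 452, 446, 441, 447, 446, 443, 445, 432, 442]
```

```bash
cat >m2.py <<'E'
from h import *
from scipy.optimize import least_squares
T=np.load("top0.npz");S=np.load("side0.npz");V,U=np.mgrid[:420,:560]
si=S["im"].astype(int);sd=S["d"]
uv=np.argwhere((U>242)&(U<289)&(V>300)&(V<332))[:,::-1];P=dep("side",uv,sd)
k=(P[:,2]>.02)&(P[:,2]<.085)&(np.abs(P[:,0]-.52)<.035)&(P[:,1]>.165);P=P[k]
A=np.c_[P[:,0],np.ones(len(P))]
f=least_squares(lambda p:P[:,1]-p[0]*(P[:,0]-.52)-p[1],[0,.19],loss="soft_l1",f_scale=.002).x
print("face plane y=",f,"yaw of roll x",-90-0+np.degrees(np.arctan(f[0])),len(P))
# cylinder top fit from both views
def cyl(n,dd,box):
    uv=np.argwhere(box)[:,::-1];Q=dep(n,uv,dd);return Q[(Q[:,2]>.066)&(Q[:,2]<.095)]
Q=np.r_[cyl("side",sd,(U>240)&(U<292)&(V>276)&(V<312)),cyl("top",T["d"],(U>170)&(U<200)&(V>204)&(V<238))]
fun=lambda p:np.hypot((Q[:,0]-p[0])*np.cos(p[1])-(Q[:,1]-.16)*np.sin(p[1])*1,Q[:,2]-p[2])-.042
r=least_squares(fun,[.52,0,.045],loss="soft_l1",f_scale=.002)
# axis dir: (sin p1, cos p1)
print("cyl x at y=.16, tilt deg, z",r.x[0],np.degrees(r.x[1]),r.x[2],len(Q),"rms",np.std(r.fun))
# hole on face plane
def onface(uv):
    o,d=ray("side",uv);t=(f[1]+f[0]*(o[0]-.52)-o[1])/(d[:,1]-f[0]*d[:,0]);return o+d*t[:,None]
hc=np.load("hole.npy");H=onface(hc);print("hole",H.mean(0),H.min(0),H.max(0))
# face mask: bright face vs. colours: print rows profile through the face
for v in (305,310,316,322,326):print(v,[int(x) for x in si[v,236:296:2].sum(1)])
im=T["im"].astype(int);g=im.sum(2)
# rod centreline
for u in range(296,362,4):print(u,[int(x) for x in g[212:242,u]])
E
python3 m2.py
```

```text
face plane y= [0.2304236  0.18557473] yaw of roll x -77.0241865457731 1002
cyl x at y=.16, tilt deg, z 0.5231101505848527 -13.402110777073128 0.04414255159016238 1766 rms 0.003851750048451334
hole [0.51929228 0.18541166 0.04494001] [0.50972485 0.1832071  0.03249135] [0.5252444  0.18678316 0.05572801]
305 [434, 448, 402, 353, 411, 421, 376, 331, 328, 328, 311, 319, 316, 327, 318, 330, 325, 327, 321, 324, 321, 317, 316, 331, 353, 335, 304, 397, 449, 432]
310 [436, 455, 398, 354, 334, 319, 329, 329, 324, 326, 319, 290, 268, 275, 271, 275, 314, 328, 326, 325, 324, 326, 317, 308, 318, 321, 309, 379, 370, 376]
316 [446, 452, 365, 322, 316, 331, 325, 321, 309, 203, 153, 150, 160, 169, 161, 162, 142, 191, 300, 309, 323, 316, 315, 315, 318, 320, 337, 365, 359, 387]
322 [430, 399, 346, 379, 351, 327, 318, 315, 322, 317, 310, 262, 220, 219, 237, 261, 293, 319, 318, 319, 323, 313, 320, 312, 316, 378, 424, 377, 315, 308]
326 [432, 401, 362, 406, 421, 411, 351, 325, 320, 322, 313, 319, 321, 324, 324, 319, 314, 321, 333, 313, 321, 327, 328, 385, 420, 431, 428, 390, 321, 307]
296 [447, 442, 446, 447
[... 1911 characters left out ...]
 383, 307, 236, 216, 259, 311, 338, 341, 348, 348, 344, 342, 340, 344, 341, 336]
348 [141, 156, 145, 157, 166, 238, 341, 410, 464, 503, 531, 506, 448, 392, 315, 235, 196, 199, 209, 229, 229, 237, 245, 242, 254, 268, 288, 286, 306, 318]
352 [357, 342, 340, 339, 354, 371, 413, 470, 512, 536, 511, 453, 404, 335, 252, 173, 162, 146, 149, 154, 143, 141, 145, 166, 167, 156, 155, 156, 164, 166]
356 [451, 461, 458, 438, 419, 415, 448, 496, 527, 514, 467, 417, 391, 396, 420, 418, 402, 387, 376, 361, 338, 326, 307, 295, 277, 259, 244, 228, 229, 238]
360 [457, 455, 451, 462, 453, 447, 456, 457, 457, 453, 444, 444, 442, 443, 450, 450, 453, 450, 443, 446, 440, 442, 441, 442, 444, 439, 437, 443, 448, 441]
```

```bash
cat >m3.py <<'E'
from h import *
T=np.load("top0.npz");S=np.load("side0.npz")
si=cv2.GaussianBlur(S["im"],(3,3),0).astype(float)[...]
F=4
big=cv2.resize(si[290:340,230:300],None,fx=F,fy=F,interpolation=cv2.INTER_CUBIC)
f=[.2304,.18557]
def onface(uv):
    o,d=ray("side",uv);t=(f[1]+f[0]*(o[0]-.52)-o[1])/(d[:,1]-f[0]*d[:,0]);return o+d*t[:,None]
topx=lambda q:(q+.5)/F-.5+[230,290]
g=big.sum(2)
ax=np.array([np.cos(np.radians(13.2)),np.sin(np.radians(13.2))])
def loc(P):return np.c_[(P[:,:2]-[.517,.1849])@ax,P[:,2]]*1e3
def fit(mask,name,near):
    n,l,s,c=cv2.connectedComponentsWithStats(mask.astype(np.uint8));k=1+np.argmax(s[1:,4])
    cn=max(cv2.findContours((l==k).astype(np.uint8),cv2.RETR_EXTERNAL,cv2.CHAIN_APPROX_NONE)[0],key=len)[:,0]
    L=loc(onface(topx(cn.astype(float)))).astype(np.float32)
    print(name,s[k],"circle/ellipse (lateral toward +x, z)",cv2.fitEllipse(L),cv2.minEnclosingCircle(L))
for th in (220,245,270):fit(g<th,f"hole<{th}",0)
for th in (350,370):
  m=(g<th);m=cv2.morphologyEx(m.astype(np.uint8),cv2.MORPH_OPEN,np.ones((25,25)));fit(m,f"face<{th}",0)
g=cv2.GaussianBlur(T["im"],(3,3),0).astype(float).sum(2)
pk=np.array([(u,215+np.argmax(g[215:232,u])) for u in range(328,356)],float)
P=onz("top",pk,.075);print("rod yaw",np.degrees(np.arctan(np.polyfit(P[:,1],P[:,0],1)[0])),P[[0,-1]])
P2=onz("top",np.array([(304,231.5),(308,230.8),(312,229.8)]),.075);print(P2)
E
python3 m3.py
```

```text
hole<220 [  98   86   65   43 2294] circle/ellipse (lateral toward +x, z) ((4.557818412780762, 44.479068756103516), (27.8052921295166, 28.458515167236328), 93.3912124633789) ((4.553858280181885, 44.62503433227539), 14.573878288269043)
hole<245 [  95   83   70   48 2647] circle/ellipse (lateral toward +x, z) ((4.528339385986328, 44.496028900146484), (30.099302291870117, 30.4162540435791), 166.4713592529297) ((4.571640491485596, 44.466896057128906), 15.681212425231934)
hole<270 [  94   82   73   52 3028] circle/ellipse (lateral toward +x, z) ((4.53449010848999, 44.42559814453125), (31.692453384399414, 33.11780548095703), 1.5904747247695923) ((4.200615406036377, 44.408199310302734), 17.05708122253418)
face<350 [   45    45   193   117 17850] circle/ellipse (lateral toward +x, z) ((-1.297837257385254, 45.94254684448242), (74.00926971435547, 85.66062927246094), 77.17195129394531) ((-0.10574894398450851, 52.96190643310547), 45.645835876464844)
face<370 [   42    43   199   121 19271] circle/ellipse (lateral toward +x, z) ((-1.1979224681854248, 46.13854217529297), (76.5177001953125, 89.96663665771484), 76.3727798461914) ((0.3827552795410156, 53.534515380859375), 48.13950729370117)
rod yaw -12.148892752219433 [[ 0.50487292 -0.20359588  0.075     ]
 [ 0.52047009 -0.27204829  0.075     ]]
[[ 0.4906367  -0.14304482  0.075     ]
 [ 0.49246009 -0.15312125  0.075     ]
 [ 0.49504131 -0.16320244  0.075     ]]
```

>>> {"api": "jog_arm", "payload": {"rows": [[[24, 30, -6, 0, 0, 0.117, -1], [48, 60, -12, 0, 0, 0.234, -1], [72, 90, -18, 0, 0, 0.351, -1], [96, 120, -24, 0, 0, 0.468, -1], [120, 150, -30, 0, 0, 0.585, -1]]], "squeeze": 20}}

```text
time: 0.52
tcp_pos: [0.3219, -0.3602, 0.2007]
tcp_rot: [-180.0, -0.0, 55.3]
contact_force: [0.5, -0.4, 0.6]
gripper_width: 0.0854
grip_force: 0.0
```

>>> {"api": "jog_arm", "payload": {"rows": [[[24, 30, -6, 0, 0, 0.117, -1], [48, 60, -12, 0, 0, 0.234, -1], [72, 90, -18, 0, 0, 0.351, -1], [96, 120, -24, 0, 0, 0.468, -1], [120, 150, -30, 0, 0, 0.585, -1]]]}}

```text
time: 0.93
tcp_pos: [0.442, -0.21, 0.1708]
tcp_rot: [-180.0, -0.0, 88.8]
contact_force: [0.3, -0.5, -0.3]
gripper_width: 0.0855
grip_force: 0.0
```

>>> {"api": "jog_arm", "payload": {"rows": [[[24, 30, -6, 0, 0, 0.117, -1], [51, 60, -12, 0, 0, 0.235, -1], [51, 60, -20, 0, 0, 0.235, -1], [51, 60, -20, 0, 0, 0.235, -1]]]}}

```text
time: 1.27
tcp_pos: [0.4924, -0.1499, 0.1491]
tcp_rot: [-179.8, -0.1, 102.2]
contact_force: [-1.2, 0.5, -1.0]
gripper_width: 0.0851
grip_force: 0.0
```

>>> {"api": "jog_arm", "payload": {"rows": [[[0, -2.5, -30, 0, 0, 0, -1], [0, -2.5, -60, 0, 0, 0, -1], [0, -2.5, -90, 0, 0, 0, -1], [0, -2.5, -102, 0, 0, 0, -1], [0, -2.5, -102, 0, 0, 0, -1]]]}}

```text
time: 1.68
tcp_pos: [0.49, -0.1546, 0.0466]
tcp_rot: [-179.7, -0.1, 101.8]
contact_force: [0.0, -0.5, -0.4]
gripper_width: 0.0851
grip_force: 0.0
```

```bash
python3 - <<'E'
from h import *
im,d=viewer.get_image("side");a=im[110:240,240:400];cv2.imwrite("pics/s1.png",cv2.resize(a,None,fx=4.5,fy=4.5,interpolation=cv2.INTER_CUBIC)[:,:,::-1])
o=manip.get_obs();print(o["tcp_pos"],o["contact_force"])
E
```

```text
[ 0.49122581 -0.15489433  0.04893861] [0.48093501 0.53659155 2.09025548]
```

View pics/s1.png

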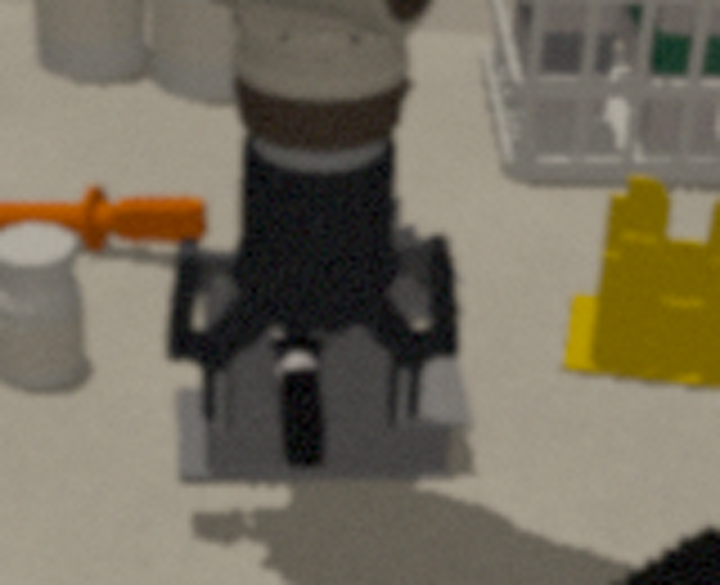

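Side crop: the fingers straddle the handle. Their mid is at crop x≈311 and the handle at ≈303, so the hand needs about 3 mm more towards +x before closing.

>>> {"api": "jog_arm", "payload": {"rows": [[[3, 0.5, 0, 0, 0, 0, -1], [3, 0.5, 0, 0, 0, 0, 0], [3, 0.5, 0, 0, 0, 0, 0.3], [3, 0.5, 0, 0, 0, 0, 0.35], [3, 0.5, 0, 0, 0, 0, 0.4]]], "squeeze": 20}}

```text
time: 2.15
tcp_pos: [0.4957, -0.1539, 0.0501]
tcp_rot: [179.9, 0.0, 102.0]
contact_force: [0.5, -0.1, 0.1]
gripper_width: 0.0387
grip_force: 0.0
```

```bash
python3 - <<'E'
from h import *
im,d=viewer.get_image("side");a=im[150:220,280:360];cv2.imwrite("pics/s2.png",cv2.resize(a,None,fx=7,fy=7,interpolation=cv2.INTER_CUBIC)[:,:,::-1])
for i in range(5):
  o=manip.get_obs();print(o["time"],o["tcp_pos"],o["contact_force"],o["gripper_width"],o["grip_force"])
E
```

```text
2.2 [ 0.4956078  -0.15387677  0.04983671] [ 0.04489587 -0.08545553  0.3635175 ] 0.030595508801790204 0.0
2.2 [ 0.4956078  -0.15387677  0.04983671] [ 0.04489587 -0.08545553  0.3635175 ] 0.030595508801790204 0.0
2.2 [ 0.4956078  -0.15387677  0.04983671] [ 0.04489587 -0.08545553  0.3635175 ] 0.030595508801790204 0.0
2.2 [ 0.4956078  -0.15387677  0.04983671] [ 0.04489587 -0.08545553  0.3635175 ] 0.030595508801790204 0.0
2.2 [ 0.4956078  -0.15387677  0.04983671] [ 0.04489587 -0.08545553  0.3635175 ] 0.030595508801790204 0.0
```

View pics/s2.png

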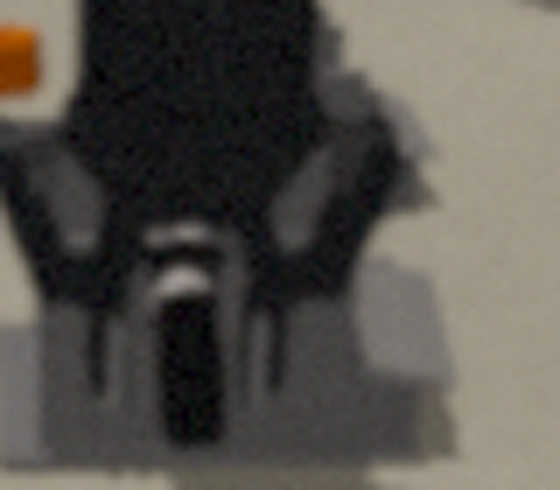

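Fingers now half closed about the handle: pads at crop x 105 and 268, handle 160–222, so about 1 mm back towards -x.

>>> {"api": "jog_arm", "payload": {"rows": [[[-1, 0, -2.5, 0, 0, 0, 0.45], [-1, 0, -2.5, 0, 0, 0, 0.55], [-1, 0, -2.5, 0, 0, 0, 0.6], [-1, 0, -2.5, 0, 0, 0, 0.8], [-1, 0, -2.5, 0, 0, 0, 1]]], "squeeze": 20}}

```text
time: 2.62
tcp_pos: [0.4942, -0.1538, 0.0467]
tcp_rot: [-180.0, -0.0, 102.0]
contact_force: [-0.4, -1.0, -0.1]
gripper_width: 0.0198
grip_force: 19.5
```

>>> {"api": "jog_arm", "payload": {"rows": [[[0, 0, 0, 0, 0, 0, 1], [0, 0, 0, 0, 0, 0, 1]]]}}

```text
time: 2.78
tcp_pos: [0.4942, -0.1538, 0.0467]
tcp_rot: [-180.0, -0.0, 102.0]
contact_force: [-0.2, -0.5, -0.8]
gripper_width: 0.0196
grip_force: 19.5
```

>>> {"api": "jog_arm", "payload": {"rows": [[[0, 0, 0, 0, 0, 0, 1], [0, 0, 5, 0, 0, 0, 1], [0, 0, 20, 0, 0, 0, 1], [0, 0, 45, 0, 0, 0, 1], [0, 0, 65, 0, 0, 0, 1]]], "squeeze": 100}}

```text
time: 3.2
tcp_pos: [0.4941, -0.1537, 0.113]
tcp_rot: [-180.0, -0.0, 102.0]
contact_force: [-0.3, -0.8, -1.3]
gripper_width: 0.0188
grip_force: 97.8
```

>>> {"api": "jog_arm", "payload": {"rows": [[[0, 30, 5, 0, 0, 0, 1], [0, 65, 10, 0, 0, 0, 1], [0, 100, 15, 0, 0, 0, 1], [0, 140, 15, 0, 0, 0, 1], [0, 180, 15, 0, 0, 0, 1]]]}}

```text
time: 3.62
tcp_pos: [0.4943, 0.0276, 0.1276]
tcp_rot: [179.9, 0.0, 101.9]
contact_force: [1.4, 0.1, -0.7]
gripper_width: 0.0188
grip_force: 97.8
```

>>> {"api": "jog_arm", "payload": {"rows": [[[0, 40, 0, 0, 0, 0, 1], [0, 80, 0, 0, 0, 0, 1], [0, 120, 0, 0, 0, 0, 1], [0, 160, 0, 0, 0, 0, 1], [0, 200, 0, 0, 0, 0, 1]]]}}

```text
time: 4.03
tcp_pos: [0.4939, 0.2283, 0.1272]
tcp_rot: [180.0, -0.0, 102.0]
contact_force: [1.2, 0.8, -1.4]
gripper_width: 0.019
grip_force: 97.8
```

>>> {"api": "jog_arm", "payload": {"rows": [[[-2, 40, 0, 0, 0, 0.01, 1], [-5, 80, 0, 0, 0, 0.0175, 1], [-5, 100, -20, 0, 0, 0.0175, 1], [-5, 106, -40, 0, 0, 0.0175, 1], [-5, 106, -70, 0, 0, 0.0175, 1]]]}}

```text
time: 4.45
tcp_pos: [0.4899, 0.3351, 0.0579]
tcp_rot: [179.8, -0.1, 103.1]
contact_force: [0.0, 0.6, -1.5]
gripper_width: 0.0183
grip_force: 97.8
```

>>> {"api": "jog_arm", "payload": {"rows": [[[0, 0, -25, 0, 0, 0, 1], [0, -2, -30, 0, 0, 0, 1], [0, -2, -30, 0, 0, 0, 1], [0, -2, -30, 0, 0, 0, 1]]]}}

```text
time: 4.78
tcp_pos: [0.4898, 0.3302, 0.0281]
tcp_rot: [180.0, -0.0, 103.0]
contact_force: [0.1, -0.2, -0.6]
gripper_width: 0.0186
grip_force: 97.8
```

```bash
python3 - <<'E'
from h import *
o=manip.get_obs();print(o["tcp_pos"],o["contact_force"],o["ft_torque"])
im,d=viewer.get_image("top");im2,d2=viewer.get_image("side");np.savez("t1.npz",im=im,d=d,im2=im2,d2=d2)
a=cv2.resize(im[185:255,80:220],None,fx=5.5,fy=5.5,interpolation=cv2.INTER_CUBIC)
cv2.imwrite("pics/t1.png",a[:,:,::-1]);print(a.shape)
E
```

```text
[0.48978925 0.33019474 0.02807634] [ 0.10122993 -0.17949944 -0.57945761] [ 0.06746146  0.0292581  -0.01682844]
(385, 770, 3)
```

View pics/t1.png

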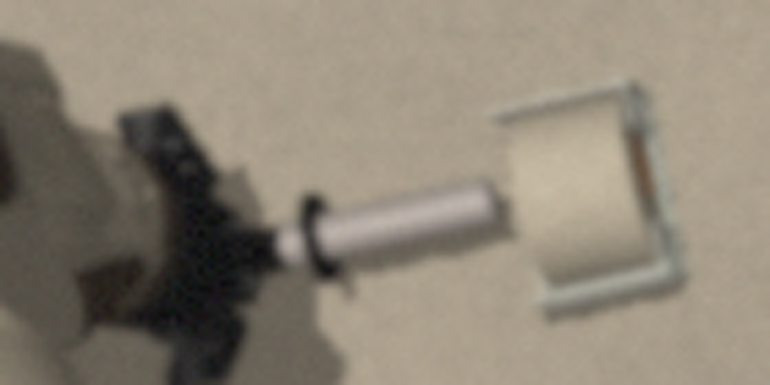

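```bash
python3 - <<'E'
from h import *
z=np.load("t1.npz");g=cv2.GaussianBlur(z["im"],(3,3),0).astype(float)
im=z["im"].astype(float)
w=cv2.GaussianBlur(z["im"],(3,3),0).astype(int)
# rod: less yellow than counter (r-b small)
s=w[:,:,0]-w[:,:,2]
c=np.array([[s[v,u] for u in range(144,172,6)] for v in range(212,238)]);print(c.T)
rows=[]
for u in range(142,168):
    col=w[214:238,u,:];q=(25-(col[:,0]-col[:,2])).clip(0)*(col.sum(1)>330)
    rows.append((u,(q*np.arange(214,238)).sum()/max(q.sum(),1)))
P=onz("top",np.array(rows),.05);p=np.polyfit(P[:,1],P[:,0],1);print("rod x=",p,"heading",-90-np.degrees(np.arctan(p[0])),"x at y=.186",np.polyval(p,.186),"resid",np.std(P[:,0]-np.polyval(p,P[:,1])))
tip=onz("top",np.array([[80+494/5.5,185+205/5.5]]),.05);print("tip",tip)
print("back tube",onz("top",np.array([[80+643/5.5,185+168/5.5]]),.045))
# rod height/line from depth
uv=np.array([(u,v) for u,v in [(int(a),int(round(b))) for a,b in rows]]);Q=dep("top",uv,z["d"]);print("rod top z",np.median(Q[:,2]),np.polyfit(Q[:,1],Q[:,2],1))
# hole in current side view?
E
```

```text
[[30 31 30 31 30 31 30 30 29 27 23 19 17 18 18 17 15 15 15 14 16 18 20 23
  24 25]
 [30 29 29 31 31 31 31 29 25 21 19 18 18 17 17 16 14 14 16 16 18 22 25 28
  29 29]
 [29 29 30 29 30 29 27 24 20 17 18 18 18 17 14 15 15 17 18 20 24 28 30 31
  31 30]
 [29 29 30 29 29 27 23 19 17 17 18 17 16 14 14 14 16 18 21 24 27 29 30 30
  31 31]
 [29 30 30 30 27 22 18 16 15 15 15 14 13 14 16 17 20 24 27 30 30 31 31 30
  30 31]]
rod x= [-0.23807439  0.56499005] heading -76.60863262817969 x at y=.186 0.5207082176298551 resid 0.0005765225701536476
tip [[0.5139153  0.20243128 0.05      ]]
back tube [[0.53226312 0.13336401 0.045     ]]
rod top z 0.057701378616950016 [-0.04089731  0.06790512]
```

>>> {"api": "jog_arm", "payload": {"rows": [[[1.1, -4.9, -0.7, 0, 0, 0, 1], [2.2, -9.7, -0.7, 0, 0, 0, 1], [3.1, -13.6, -0.7, 0, 0, 0, 1], [3.6, -15.6, -0.7, 0, 0, 0, 1], [4, -17.5, -0.7, 0, 0, 0, 1]]]}}

```text
time: 5.3
tcp_pos: [0.4936, 0.3122, 0.0264]
tcp_rot: [180.0, -0.0, 102.9]
contact_force: [0.4, 0.2, -1.2]
gripper_width: 0.0183
grip_force: 97.8
```

>>> {"api": "jog_arm", "payload": {"rows": [[[0.2, -1, 0, 0, 0, 0, 1], [0.5, -2, 0, 0, 0, 0, 1], [0.5, -2, 0, 0, 0, 0, 1]]]}}

```text
time: 5.55
tcp_pos: [0.4939, 0.3106, 0.0261]
tcp_rot: [-180.0, 0.0, 103.0]
contact_force: [0.3, -0.4, -1.2]
gripper_width: 0.019
grip_force: 97.8
```

>>> {"api": "jog_arm", "payload": {"rows": [[[0.2, -1, 0, 0, 0, 0, 1], [0.5, -2, 0, 0, 0, 0, 1], [0.5, -2, 0, 0, 0, 0, 1]]]}}

```text
time: 5.8
tcp_pos: [0.4944, 0.3086, 0.0261]
tcp_rot: [-180.0, 0.0, 103.0]
contact_force: [0.5, -0.3, -1.1]
gripper_width: 0.0187
grip_force: 97.8
```

>>> {"api": "jog_arm", "payload": {"rows": [[[0.2, -1, 0, 0, 0, 0, 1], [0.5, -2, 0, 0, 0, 0, 1], [0.7, -3, 0, 0, 0, 0, 1], [0.7, -3, 0, 0, 0, 0, 1]]]}}

```text
time: 6.13
tcp_pos: [0.4951, 0.3055, 0.0261]
tcp_rot: [-180.0, 0.0, 103.0]
contact_force: [0.0, -0.8, -0.3]
gripper_width: 0.0187
grip_force: 97.8
```

>>> {"api": "jog_arm", "payload": {"rows": [[[0.2, -1, 0, 0, 0, 0, 1], [0.5, -2, 0, 0, 0, 0, 1], [0.5, -2, 0, 0, 0, 0, 1]]]}}

```text
time: 6.38
tcp_pos: [0.4956, 0.3035, 0.0261]
tcp_rot: [180.0, 0.0, 103.0]
contact_force: [1.3, 0.4, -2.2]
gripper_width: 0.0185
grip_force: 97.8
```

>>> {"api": "jog_arm", "payload": {"rows": [[[0.2, -1, 0, 0, 0, 0, 1], [0.5, -2, 0, 0, 0, 0, 1], [0.5, -2, 0, 0, 0, 0, 1]]]}}

```text
time: 6.63
tcp_pos: [0.4961, 0.3015, 0.0261]
tcp_rot: [-180.0, 0.0, 103.0]
contact_force: [0.9, 1.1, -2.1]
gripper_width: 0.019
grip_force: 97.8
```

>>> {"api": "jog_arm", "payload": {"rows": [[[0.5, -2, 0, 0, 0, 0, 1], [0.9, -4, 0, 0, 0, 0, 1], [1.4, -6, 0, 0, 0, 0, 1], [1.8, -8, 0, 0, 0, 0, 1], [1.8, -8, 0, 0, 0, 0, 1]]]}}

```text
time: 7.05
tcp_pos: [0.4979, 0.2933, 0.0261]
tcp_rot: [-180.0, 0.0, 103.0]
contact_force: [-0.0, -0.5, -2.2]
gripper_width: 0.0191
grip_force: 97.8
```

>>> {"api": "jog_arm", "payload": {"rows": [[[0.5, -2, 0, 0, 0, 0, 1], [0.9, -4, 0, 0, 0, 0, 1], [1.4, -6, 0, 0, 0, 0, 1], [1.8, -8, 0, 0, 0, 0, 1], [1.8, -8, 0, 0, 0, 0, 1]]]}}

```text
time: 7.47
tcp_pos: [0.4997, 0.2853, 0.0261]
tcp_rot: [-180.0, 0.0, 103.0]
contact_force: [0.1, -0.3, -1.4]
gripper_width: 0.0189
grip_force: 97.8
```

The axle is in the hole, with the tip about 28 mm deep and no force. Carrying on.

>>> {"api": "jog_arm", "payload": {"rows": [[[0.7, -3, 0, 0, 0, 0, 1], [1.4, -6, 0, 0, 0, 0, 1], [2.1, -9, 0, 0, 0, 0, 1], [2.8, -12, 0, 0, 0, 0, 1], [3.5, -15, 0, 0, 0, 0, 1]]]}}

```text
time: 7.88
tcp_pos: [0.5032, 0.2703, 0.0261]
tcp_rot: [-180.0, 0.0, 103.0]
contact_force: [-0.1, 0.2, -0.7]
gripper_width: 0.0189
grip_force: 97.8
```

>>> {"api": "jog_arm", "payload": {"rows": [[[0.7, -3, 0, 0, 0, 0, 1], [1.4, -6, 0, 0, 0, 0, 1], [2.1, -9, 0, 0, 0, 0, 1], [2.8, -12, 0, 0, 0, 0, 1], [3.5, -15, 0, 0, 0, 0, 1]]]}}

```text
time: 8.3
tcp_pos: [0.5067, 0.2554, 0.0261]
tcp_rot: [180.0, -0.0, 103.0]
contact_force: [0.2, -0.9, -1.6]
gripper_width: 0.0191
grip_force: 97.8
```

>>> {"api": "jog_arm", "payload": {"rows": [[[0.7, -3, 0, 0, 0, 0, 1], [1.4, -6, 0, 0, 0, 0, 1], [2.1, -9, 0, 0, 0, 0, 1], [2.8, -12, 0, 0, 0, 0, 1], [3.2, -14, 0, 0, 0, 0, 1]]]}}

```text
time: 8.72
tcp_pos: [0.5099, 0.2413, 0.0261]
tcp_rot: [180.0, 0.0, 103.0]
contact_force: [0.4, 0.3, -1.4]
gripper_width: 0.0181
grip_force: 97.8
```

>>> {"api": "jog_arm", "payload": {"rows": [[[0.5, -2, 0, 0, 0, 0, 1], [0.9, -4, 0, 0, 0, 0, 1], [1.2, -5, 0, 0, 0, 0, 1], [1.4, -6, 0, 0, 0, 0, 1], [1.4, -6, 0, 0, 0, 0, 1]]]}}

```text
time: 9.13
tcp_pos: [0.5113, 0.2355, 0.0261]
tcp_rot: [-180.0, 0.0, 103.0]
contact_force: [0.1, 0.1, -1.0]
gripper_width: 0.0188
grip_force: 97.8
```

>>> {"api": "jog_arm", "payload": {"rows": [[[0.2, -1, 0, 0, 0, 0, 1], [0.5, -2, 0, 0, 0, 0, 1], [0.7, -3, 0, 0, 0, 0, 1], [0.7, -3, 0, 0, 0, 0, 1]]]}}

```text
time: 9.47
tcp_pos: [0.5117, 0.2335, 0.0262]
tcp_rot: [-180.0, -0.1, 103.0]
contact_force: [-0.6, 5.2, -0.8]
gripper_width: 0.0185
grip_force: 97.8
```

>>> {"api": "jog_arm", "payload": {"rows": [[[0.2, -1, 0, 0, 0, 0, 1], [0.5, -2, 0, 0, 0, 0, 1], [0.5, -2, 0, 0, 0, 0, 1]]]}}

```text
time: 9.72
tcp_pos: [0.5116, 0.2334, 0.0264]
tcp_rot: [-180.0, -0.3, 103.1]
contact_force: [-6.0, 15.1, -1.4]
gripper_width: 0.0186
grip_force: 97.9
```

>>> {"api": "jog_arm", "payload": {"rows": [[[-0.2, 0.8, 0, 0, 0, 0, 1], [-0.3, 1.4, 0, 0, 0, 0, 1], [-0.3, 1.4, 0, 0, 0, 0, 1], [-0.3, 1.4, 0, 0, 0, 0, 1]]]}}

```text
time: 10.05
tcp_pos: [0.5117, 0.2335, 0.0262]
tcp_rot: [-180.0, -0.2, 103.1]
contact_force: [-2.3, 7.3, -1.5]
gripper_width: 0.0184
grip_force: 97.9
```

```bash
python3 - <<'E'
from h import *
o=manip.get_obs();print(o["tcp_pos"],o["contact_force"])
im,d=viewer.get_image("top")
a=cv2.resize(im[190:250,130:220],None,fx=8,fy=8,interpolation=cv2.INTER_CUBIC)
cv2.imwrite("pics/t2.png",a[:,:,::-1])
E
```

```text
[0.51171557 0.2334735  0.02619151] [-2.29471153  7.3236816  -1.54529875]
```

View pics/t2.png

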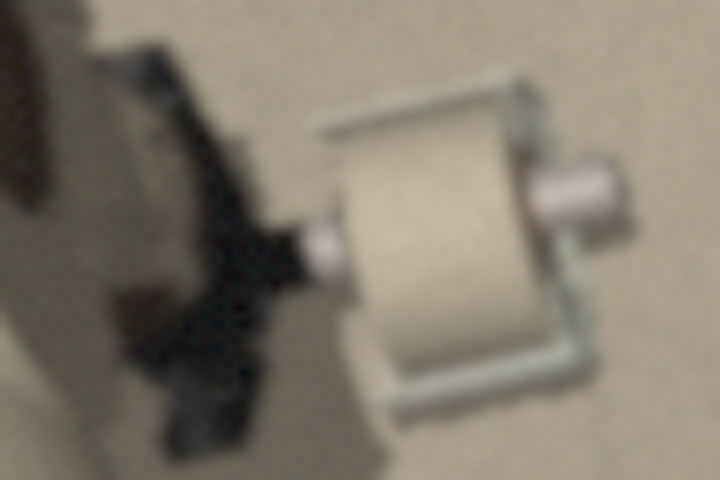

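Top crop: the tip sticks out past the bin's back at crop (590,190), and the roll is up against the flange. Easing off and lifting.

>>> {"api": "jog_arm", "payload": {"rows": [[[-0.2, 0.8, 0, 0, 0, 0, 1], [-0.2, 0.8, 2, 0, 0, 0, 1], [-0.2, 0.8, 4, 0, 0, 0, 1], [-0.2, 0.8, 6, 0, 0, 0, 1], [-0.2, 0.8, 8, 0, 0, 0, 1]]]}}

```text
time: 10.52
tcp_pos: [0.5113, 0.2334, 0.0336]
tcp_rot: [-179.9, -0.1, 103.0]
contact_force: [-1.7, 5.6, -6.9]
gripper_width: 0.0183
grip_force: 97.7
```

>>> {"api": "jog_arm", "payload": {"rows": [[[0, 0, 3, -0.014, -0.003, 0, 1], [0, 0, 7, -0.028, -0.006, 0, 1], [0, 0, 12, -0.042, -0.01, 0, 1], [0, 0, 18, -0.056, -0.013, 0, 1], [0, 0, 25, -0.068, -0.016, 0, 1]]]}}

```text
time: 10.93
tcp_pos: [0.5115, 0.2333, 0.0589]
tcp_rot: [-180.0, 4.0, 103.0]
contact_force: [-1.7, 6.0, -6.7]
gripper_width: 0.0184
grip_force: 98.0
```

>>> {"api": "jog_arm", "payload": {"rows": [[[0, 0, 9, 0, 0, 0, 1], [0, 0, 18, 0, 0, 0, 1], [0, 0, 27, 0, 0, 0, 1], [0, 0, 36, 0, 0, 0, 1], [0, 0, 45, 0, 0, 0, 1]]]}}

```text
time: 11.35
tcp_pos: [0.5122, 0.2325, 0.1053]
tcp_rot: [179.9, 4.0, 102.9]
contact_force: [-0.1, -0.9, -3.9]
gripper_width: 0.0183
grip_force: 98.4
```

>>> {"api": "jog_arm", "payload": {"rows": [[[0, 0, 12, 0, 0, 0, 1], [0, 0, 24, 0, 0, 0, 1], [0, 0, 36, 0, 0, 0, 1], [0, 0, 46, 0, 0, 0, 1], [0, 0, 52, 0, 0, 0, 1]]]}}

```text
time: 11.77
tcp_pos: [0.5124, 0.2331, 0.1581]
tcp_rot: [179.9, 4.0, 103.0]
contact_force: [0.1, 1.3, -2.8]
gripper_width: 0.0188
grip_force: 98.4
```

```bash
python3 - <<'E'
from h import *
o=manip.get_obs();print(o["tcp_pos"],o["tcp_rot"],o["contact_force"],o["ft_torque"])
im,d=viewer.get_image("top");im2,d2=viewer.get_image("side")
a=cv2.resize(im[180:260,120:230],None,fx=5,fy=5,interpolation=cv2.INTER_CUBIC)
b=cv2.resize(im2[150:350,180:340],None,fx=2,fy=2,interpolation=cv2.INTER_CUBIC)[:400]
M=np.zeros((400,550+320,3),np.uint8);M[:,:550]=a;M[:,550:]=b
cv2.imwrite("pics/t3.png",M[:,:800,::-1])
E
```

```text
[0.51238233 0.2330591  0.15807319] [179.87951888   3.98271941 102.96519744] [ 0.09549262  1.25902586 -2.82723952] [0.30226762 0.07056001 0.01065722]
```

View pics/t3.png

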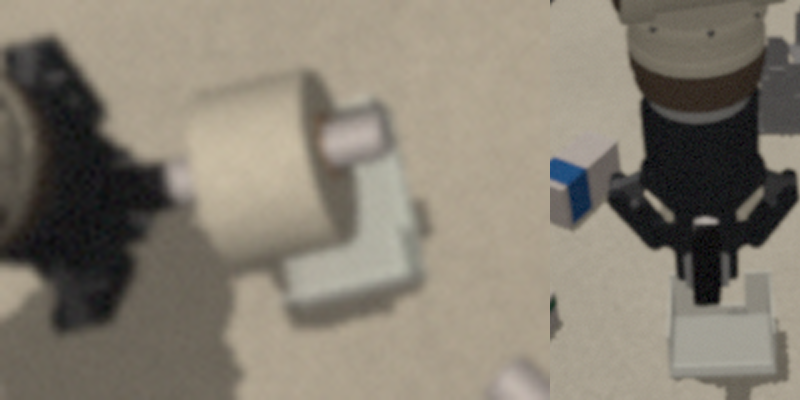

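>>> {"api": "jog_arm", "payload": {"rows": [[[-0.5, -10, 2, 0, 0, 0, 1], [-1, -30, 4, 0, 0, 0, 1], [-3, -60, 6, 0, 0, 0, 1], [-5, -90, 6, 0, 0, 0, 1], [-6, -120, 6, 0, 0, 0, 1]]]}}

```text
time: 12.28
tcp_pos: [0.5051, 0.1113, 0.1614]
tcp_rot: [-179.9, 4.0, 103.0]
contact_force: [1.2, -0.1, -3.2]
gripper_width: 0.0186
grip_force: 98.4
```

>>> {"api": "jog_arm", "payload": {"rows": [[[-1, -30, 0, 0, 0, -0.0035, 1], [-3, -60, 0, 0, 0, -0.007, 1], [-4, -90, 0, 0, 0, -0.01, 1], [-5, -120, 0, 0, 0, -0.014, 1], [-6, -150, 0, 0, 0, -0.0175, 1]]]}}

```text
time: 12.7
tcp_pos: [0.4989, -0.039, 0.1614]
tcp_rot: [-179.9, 4.0, 102.0]
contact_force: [0.6, -0.7, -4.1]
gripper_width: 0.0184
grip_force: 98.4
```

>>> {"api": "jog_arm", "payload": {"rows": [[[-1, -28, 0, 0, 0, 0, 1], [-2, -53, 0, 0, 0, 0, 1], [-3, -75, 0, 0, 0, 0, 1], [-4, -93, 0, 0, 0, 0, 1], [-5, -106, 0, 0, 0, 0, 1]]]}}

```text
time: 13.12
tcp_pos: [0.4938, -0.1451, 0.1613]
tcp_rot: [-179.9, 4.0, 101.9]
contact_force: [0.3, -0.5, -3.4]
gripper_width: 0.0184
grip_force: 98.4
```

>>> {"api": "jog_arm", "payload": {"rows": [[[0, -7, 0, 0, 0, 0, 1], [0, -10, 0, 0, 0, 0, 1], [0, -10.7, 0, 0.017, 0.004, 0, 1], [0, -10.7, 0, 0.034, 0.008, 0, 1], [0, -10.7, 0, 0.051, 0.012, 0, 1]]]}}

```text
time: 13.53
tcp_pos: [0.495, -0.1532, 0.1621]
tcp_rot: [-180.0, 0.9, 102.0]
contact_force: [-0.2, 1.0, -3.3]
gripper_width: 0.0186
grip_force: 98.4
```

>>> {"api": "jog_arm", "payload": {"rows": [[[0, 0, 0, 0.017, 0.004, 0, 1], [0, 0, 0, 0.017, 0.004, 0, 1], [0, 0, 0, 0.017, 0.004, 0, 1]]]}}

```text
time: 13.78
tcp_pos: [0.4951, -0.1538, 0.1619]
tcp_rot: [-179.9, -0.0, 102.0]
contact_force: [-0.5, 0.4, -3.0]
gripper_width: 0.0185
grip_force: 98.4
```

```bash
python3 - <<'E'
from h import *
o=manip.get_obs();print(o["tcp_pos"],o["tcp_rot"],o["contact_force"],o["ft_torque"])
im,d=viewer.get_image("top");im2,d2=viewer.get_image("side");np.savez("t4.npz",im=im,d=d,im2=im2,d2=d2)
a=cv2.resize(im[185:275,280:390],None,fx=5,fy=5,interpolation=cv2.INTER_CUBIC)
b=cv2.resize(im2[90:230,260:345],None,fx=2.9,fy=2.9,interpolation=cv2.INTER_CUBIC)
M=np.zeros((450,800,3),np.uint8);M[:,:550]=a;M[:b.shape[0],550:550+b.shape[1]]=b
cv2.imwrite("pics/t4.png",M[:,:,::-1])
E
```

```text
[ 0.49505949 -0.15380619  0.16192756] [-1.79910668e+02 -1.69449426e-02  1.01973513e+02] [-0.48193184  0.39535122 -3.01075313] [0.22952892 0.09576989 0.00048569]
```

View pics/t4.png

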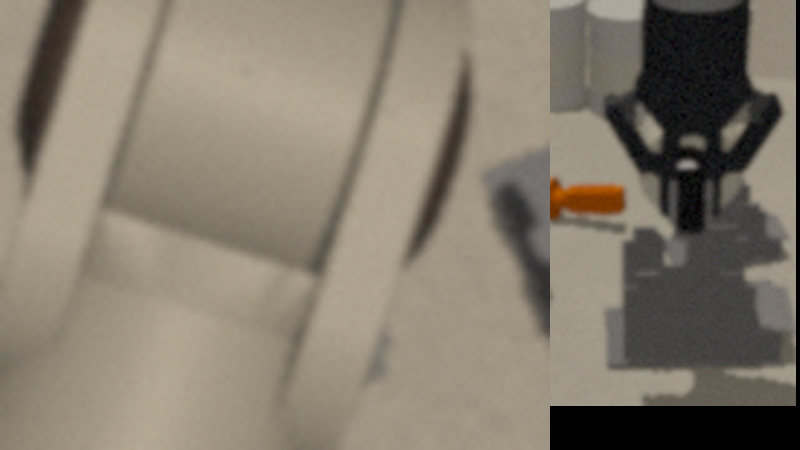

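Side crop: the axle is held level above the dispenser with the roll behind the gripper; in the top view the arm hides it. Lowering.

>>> {"api": "jog_arm", "payload": {"rows": [[[-0.9, 0, -10, 0, 0, 0, 1], [-0.9, 0, -25, 0, 0, 0, 1], [-0.9, 0, -40, 0, 0, 0, 1], [-0.9, 0, -52, 0, 0, 0, 1], [-0.9, 0, -60, 0, 0, 0, 1]]]}}

```text
time: 14.3
tcp_pos: [0.4933, -0.1535, 0.1001]
tcp_rot: [-179.8, -0.0, 102.0]
contact_force: [0.7, 0.2, -4.1]
gripper_width: 0.0185
grip_force: 98.4
```

>>> {"api": "jog_arm", "payload": {"rows": [[[0, 0, -6, 0, 0, 0, 1], [0, 0, -12, 0, 0, 0, 1], [0, 0, -17, 0, 0, 0, 1], [0, 0, -21, 0, 0, 0, 1], [0, 0, -24, 0, 0, 0, 1]]]}}

```text
time: 14.72
tcp_pos: [0.4941, -0.1539, 0.0779]
tcp_rot: [-179.9, 0.0, 102.0]
contact_force: [-0.4, -0.1, -2.4]
gripper_width: 0.0186
grip_force: 98.4
```

>>> {"api": "jog_arm", "payload": {"rows": [[[0, 0, -3, 0, 0, 0, 1], [0, 0, -6, 0, 0, 0, 1], [0, 0, -9, 0, 0, 0, 1], [0, 0, -11, 0, 0, 0, 1], [0, 0, -12, 0, 0, 0, 1]]]}}

```text
time: 15.13
tcp_pos: [0.494, -0.1538, 0.0658]
tcp_rot: [-179.9, -0.0, 102.0]
contact_force: [-0.3, -0.2, -2.9]
gripper_width: 0.0189
grip_force: 98.4
```

>>> {"api": "jog_arm", "payload": {"rows": [[[0, 0, -3, 0, 0, 0, 1], [0, 0, -6, 0, 0, 0, 1], [0, 0, -8, 0, 0, 0, 1], [0, 0, -9, 0, 0, 0, 1], [0, 0, -9, 0, 0, 0, 1]]]}}

```text
time: 15.55
tcp_pos: [0.4939, -0.1538, 0.0568]
tcp_rot: [-179.9, -0.0, 102.0]
contact_force: [0.3, 0.1, -4.0]
gripper_width: 0.0188
grip_force: 98.4
```

>>> {"api": "jog_arm", "payload": {"rows": [[[0, 0, -2, 0, 0, 0, 1], [0, 0, -4, 0, 0, 0, 1], [0, 0, -6, 0, 0, 0, 1], [0, 0, -7, 0, 0, 0, 1], [0, 0, -7, 0, 0, 0, 1]]]}}

```text
time: 15.97
tcp_pos: [0.4938, -0.1537, 0.0497]
tcp_rot: [-179.9, -0.0, 102.0]
contact_force: [0.3, 0.6, -2.9]
gripper_width: 0.0187
grip_force: 98.4
```

>>> {"api": "jog_arm", "payload": {"rows": [[[0, 0, -1, 0, 0, 0, 1], [0, 0, -2, 0, 0, 0, 1], [0, 0, -2, 0, 0, 0, 1]]]}}

```text
time: 16.22
tcp_pos: [0.494, -0.1538, 0.0479]
tcp_rot: [-179.9, -0.0, 102.0]
contact_force: [-0.1, -0.5, -2.7]
gripper_width: 0.0184
grip_force: 98.4
```

>>> {"api": "jog_arm", "payload": {"rows": [[[0, 0, -0.5, 0, 0, 0, 1], [0, 0, -1, 0, 0, 0, 1], [0, 0, -1, 0, 0, 0, 1]]]}}

```text
time: 16.47
tcp_pos: [0.4941, -0.1538, 0.0471]
tcp_rot: [-179.9, 0.0, 102.0]
contact_force: [-1.0, 0.6, -2.6]
gripper_width: 0.0189
grip_force: 98.5
```

>>> {"api": "jog_arm", "payload": {"rows": [[[0, 0, -0.5, 0, 0, 0, 1], [0, 0, -0.5, 0, 0, 0, 1], [0, 0, -0.5, 0, 0, 0, 1]]]}}

```text
time: 16.72
tcp_pos: [0.4941, -0.1538, 0.0468]
tcp_rot: [-179.9, 0.0, 102.0]
contact_force: [-0.5, 0.3, -1.2]
gripper_width: 0.0184
grip_force: 98.8
```

>>> {"api": "jog_arm", "payload": {"rows": [[[0, 0, -0.4, 0, 0, 0, 1], [0, 0, -0.4, 0, 0, 0, 1], [0, 0, -0.4, 0, 0, 0, 1]]]}}

```text
time: 16.97
tcp_pos: [0.4942, -0.1538, 0.0466]
tcp_rot: [-180.0, 0.0, 102.0]
contact_force: [-1.6, 0.6, 3.1]
gripper_width: 0.0187
grip_force: 99.3
```

>>> {"api": "jog_arm", "payload": {"rows": [[[0, 0, 0, 0, 0, 0, 1], [0, 0, 0, 0, 0, 0, 1], [0, 0, 0, 0, 0, 0, 0.6], [0, 0, 0, 0, 0, 0, 0.4], [0, 0, 0, 0, 0, 0, 0]]], "squeeze": 20}}

```text
time: 17.38
tcp_pos: [0.4941, -0.1539, 0.0459]
tcp_rot: [-179.9, 0.0, 102.0]
contact_force: [-0.2, 0.1, 0.6]
gripper_width: 0.0365
grip_force: 0.0
```

>>> {"api": "jog_arm", "payload": {"rows": [[[0, 0, 0, 0, 0, 0, -0.5], [0, 0, 0, 0, 0, 0, -1], [0, 0, 0, 0, 0, 0, -1], [0, 0, 0, 0, 0, 0, -1], [0, 0, 0, 0, 0, 0, -1]]]}}

```text
time: 17.8
tcp_pos: [0.4941, -0.1538, 0.0461]
tcp_rot: [-179.9, 0.0, 102.0]
contact_force: [0.7, -1.2, 0.6]
gripper_width: 0.0854
grip_force: 0.0
```

>>> {"api": "jog_arm", "payload": {"rows": [[[0, 0, 5, 0, 0, 0, -1], [0, 0, 20, 0, 0, 0, -1], [0, 0, 50, 0, 0, 0, -1], [0, 20, 85, 0, 0, 0, -1], [0, 50, 110, 0, 0, 0, -1]]]}}

```text
time: 18.22
tcp_pos: [0.4942, -0.1048, 0.159]
tcp_rot: [180.0, 0.1, 101.8]
contact_force: [0.3, 0.2, 0.4]
gripper_width: 0.0857
grip_force: 0.0
```

>>> {"api": "jog_arm", "payload": {"rows": [[[0, 40, 0, 0, 0, 0, -1], [0, 80, 0, 0, 0, 0, -1], [0, 120, 0, 0, 0, 0, -1], [0, 160, 0, 0, 0, 0, -1], [0, 200, 0, 0, 0, 0, -1]]]}}

```text
time: 18.63
tcp_pos: [0.4937, 0.098, 0.1569]
tcp_rot: [-180.0, 0.0, 102.0]
contact_force: [0.2, -1.5, -0.0]
gripper_width: 0.0851
grip_force: 0.0
```

```bash
python3 - <<'E'
from h import *
o=manip.get_obs();print(o["tcp_pos"],o["contact_force"])
im,d=viewer.get_image("top");im2,d2=viewer.get_image("side")
a=cv2.resize(im[185:275,280:390],None,fx=4,fy=4,interpolation=cv2.INTER_CUBIC)
b=cv2.resize(im2[130:230,260:360],None,fx=3.5,fy=3.5,interpolation=cv2.INTER_CUBIC)
M=np.zeros((360,800,3),np.uint8);M[:,:440]=a;M[:350,445:795]=b
cv2.imwrite("pics/t5.png",M[:,:,::-1])
E
```

```text
[0.49373929 0.09801742 0.15690275] [ 0.15159792 -1.48006415 -0.01951785]
```

View pics/t5.png

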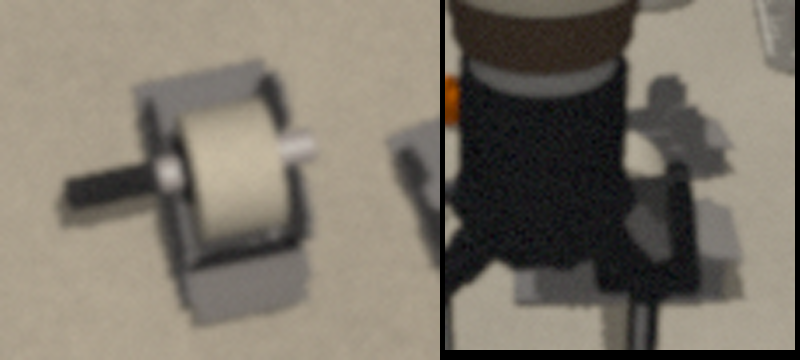

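The roll sits in the dispenser on the axle, both rod ends in the slots. Checking numerically that it is home.

```bash
python3 - <<'E'
from h import *
im,d=viewer.get_image("top")
V,U=np.mgrid[:420,:560]
u=np.array([np.cos(np.radians(-78)),np.sin(np.radians(-78))]);n=np.array([-u[1],u[0]])
o=np.array([.4942,-.1538])+u*.0475
uv=np.argwhere((U>290)&(U<370)&(V>205)&(V<250))[:,::-1];P=dep("top",uv,d)
s=(P[:,:2]-o)@u*1e3;t=(P[:,:2]-o)@n*1e3;z=P[:,2]*1e3
print("lateral/height rod:")
k=(abs(t)<12)&(z>80)&(z<115);print("roll top z",z[k].max(),np.percentile(z[k],90))
g=im.astype(int).sum(2)[uv[:,1],uv[:,0]]
for a in range(-90,100,4):
    k=(abs(t)<5)&(s>=a)&(s<a+4)
    if k.any():print(a,k.sum(),"z",np.round(np.median(z[k]),1),"g",int(np.median(g[k])),end=" | ")
print()
R=(abs(t)<20)&(z>88)&(s>-15)&(s<75);print("roll s",np.percentile(s[R],[1,5,50,95,99]))
K=(abs(t)<8)&(z>66)&(z<84)&(s<-25);print("handle t,s",t[K].mean(),np.percentile(s[K],[1,99]))
K=(abs(t)<8)&(z>66)&(z<84)&(s>60);print("tip t,s,z",t[K].mean(),np.percentile(s[K],[1,99]),z[K].mean())
E
```

```text
lateral/height rod:
roll top z 110.2105403497331 106.71091365570516
-90 4 z 1.3 g 460 | -86 7 z 0.7 g 408 | -82 8 z 1.3 g 293 | -78 10 z 77.1 g 165 | -74 6 z 78.7 g 140 | -70 7 z 81.0 g 128 | -66 6 z 78.6 g 125 | -62 7 z 78.7 g 130 | -58 6 z 79.5 g 132 | -54 7 z 78.7 g 135 | -50 7 z 80.7 g 126 | -46 6 z 78.0 g 125 | -42 6 z 78.3 g 123 | -38 6 z 79.8 g 129 | -34 7 z 79.2 g 128 | -30 6 z 77.8 g 142 | -26 7 z 78.4 g 164 | -22 5 z 78.6 g 351 | -18 6 z 76.1 g 486 | -14 7 z 75.7 g 505 | -10 5 z 76.5 g 461 | -6 9 z 80.7 g 236 | -2 8 z 92.3 g 349 | 2 6 z 103.1 g 509 | 6 8 z 104.4 g 538 | 10 7 z 103.4 g 537 | 14 6 z 105.5 g 536 | 18 7 z 106.2 g 532 | 22 8 z 104.8 g 539 | 26 5 z 105.2 g 537 | 30 6 z 104.2 g 530 | 34 7 z 105.4 g 531 | 38 6 z 105.7 g 530 | 42 5 z 104.4 g 532 | 46 8 z 103.0 g 531 | 50 7 z 106.1 g 523 | 58 4 z 76.0 g 521 | 62 6 z 76.1 g 547 | 66 6 z 75.9 g 524 | 70 7 z 77.9 g 528 | 74 7 z 78.7 g 525 | 78 3 z 75.4 g 496 | 82 2 z 74.3 g 473 | 94 2 z 0.7 g 479 | 98 6 z 2.3 g 470 | 
roll s [-9.32402264  0.88450585 26.05192485 52.62184592 57.26847487]
handle t,s -0.31049684880038053 [-77.84197158 -25.79035528]
tip t,s,z -0.23417335398125963 [60.98320938 82.03688291] 75.7086923830395
```

```bash
python3 -c "
from cell import manip
print(manip.sign_off())"
```

```text
the job is handed in; nothing more can be done
None
```

The job is handed in: the axle with the roll lies level in both dispenser slots, the roll measured home on the flange, the gripper clear, and the highest push on the roll about 16 N; the sign-off returned no verdict.

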